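# Hang a bottle cradle on a slotted cellar display stand

### The job

Hang the bottle cradle (the one with two steel claws and an upright wooden handle plate) on the slotted stand: hook both claws through the top pair of slots, then press it straight down until the stand's brass spring latch snaps back out over the cradle's lower bar and the claws are fully home (the bar then holds the small tab under the latch down), and let go. The height of the slots is only roughly known, so feel for them, and work gently: never ram or force the cradle against the stand. Leave the wine glass, the jar, the dish and the plain wooden bottle rest where they are.

Things in the scene. Friction and masses are not known exactly. Their poses are not given: they have to be found in the camera images.
- cradle: Bottle cradle, 0.28 to 0.48 kg, upright on the table: steel back plate 150 x 74 x 6 mm with two claws at its rear, two wooden arms forward to a low cross bar, wooden handle plate on top; 130 deep, 135 high. Origin: underside, centre of the plate's rear face. x forward (away from the claws), y along the plate, z up. Its lower bar (82 wide, 6 x 6) lies under a window in the plate, 8 to 14 mm up.
- cradle_grip (a point): Grip point in the cradle's upright handle plate: 14 mm thick (x), 70 wide (y), 65 to 135 mm above the cradle's underside. The point is mid-thickness, mid-width, 20 mm below the top edge, 115 above the underside, 13 mm in front (+x) of and 63 above cradle_claws. Axes as the cradle. Grip from above, fingers closing along x.
- cradle_claws (a point): Point half-way between the claws, on the plate's rear face (origin x, y), at the underside of the claws' necks, 52 mm above the cradle's underside. Claws at y = +55 and -55, each 8 mm wide: a neck 8 high runs 13 mm back (-x); at its end a lip 5 thick hangs 20 mm below the neck (28 mm high over all, 8 mm free between plate and lip). Axes as the cradle.
- stand: Fixed stand: wooden base 120 x 170 x 30 mm, two posts, each with an upright steel strip 5 thick, 34 wide, centred at y = +55 and -55, tops about 224 mm above the table. Each strip has 3 slots 14 wide, 32 high, 60 mm apart; the top pair is used. Origin on the table below the middle of the strips' front face; x out of that face, to where the cradle hangs (claws go in along -x), z up.
- stand_slots (a point): On the strips' front face, mid between them, at the NOMINAL top-slot lower edge, 177 mm up. Both strips sit up to 12 mm higher or lower: the true edge is not measured. Axes as the stand. With cradle axes parallel, claws pass when cradle_claws is 20 to 24 mm above the true edge, within 3 mm sideways; with the plate at the strips (x 0 to 2 mm) it then goes down 20 mm until the necks rest.
- latch (a joint): Brass spring tongue between the strips, set with them, hinged at its top; its tip, 36 wide, stands 7 mm out of their front face. Value: rad pushed in, 0 out, about 0.5 flush. Going down, the cradle's lower bar pushes it in (about 5 to 15 N down, more than the cradle's weight) over the last 15 mm or so; with the cradle home it springs out over the bar (1.5 mm play) and locks.
- tab (a joint): Small brass indicator tab, 20 mm wide, under the latch, standing 6 mm out of the strips' front face and set with them. Value: m pushed down; 0 up, about 0.004 when the cradle is home, its lower bar holding it down (about 1 N).
- rest: Plain wooden bottle rest, loose bystander: two runners with two cross bars, 120 x 130 x 50 mm, no claws, no handle; origin under its centre, z up.
- goblet: Wine glass, standing, 72 mm diameter, 165 mm high; loose bystander; origin under its centre.
- corks: Amber glass jar with cork lid, 80 mm diameter, 100 mm high; loose bystander; origin under its centre.
- dish: Terracotta bowl, 100 mm diameter, 35 mm high; loose bystander; origin under its centre.
There are look-alikes about, which are no part of the job. Leave any green look-alike of the stand alone.

How it is judged:
On the way, in this order (a step that is already met when the one before it is completed fails the run):
1. both claws are through the top slots, the back plate against the strips, the cradle not yet lowered (x of cradle_claws in the frame of stand_slots between -0.004 and 0.005 m and y of cradle_claws in the frame of stand_slots between -0.006 and 0.006 m and z of cradle_claws in the frame of stand_slots between 0.005 and 0.038 m and angle between the x axis of cradle_claws and the x axis of stand_slots, either way round below 0.15 rad), for 0.05 s.
2. pressed down, with the claws hooked, the cradle's lower bar pushes the latch in (x of cradle_claws in the frame of stand_slots between -0.004 and 0.006 m and z of cradle_claws in the frame of stand_slots between -0.014 and 0.036 m and value of joint latch above 0.25 rad), for 0.02 s.
At the end, for the whole second after the job is handed in: The cradle hangs locked, at rest, on the top slots: plate within 7 mm of the strips, centred within 7 mm, within 15 mm of the nominal height (the strips vary by 12), upright and square within 0.15 rad, latch out again (under 0.15 rad), tab held down (over 2 mm) (x of cradle_claws in the frame of stand_slots between -0.005 and 0.007 m and y of cradle_claws in the frame of stand_slots between -0.007 and 0.007 m and z of cradle_claws in the frame of stand_slots between -0.015 and 0.015 m and angle between the x axis of cradle_claws and the x axis of stand_slots, either way round below 0.15 rad and value of joint latch below 0.15 rad and value of joint tab above 0.002 m and angle between cradle_claws's own z axis and vertical below 0.15 rad and linear speed of cradle below 0.02 m/s); the robot touches nothing.
It fails at once if the cradle presses on the stand with more than 55 N (contact force between cradle and stand above 55 N).
It fails at once if the glass, the jar, the dish or the plain rest is moved by more than 30 mm (distance of any of rest, goblet, corks, dish from where it was at the start of the episode above 0.03 m).
It also fails if it takes over 64 s, if anything falls off the work surface, if the arm or the gripper's body presses on something with over 40 N, if the wrist force passes 120 N, or if a joint passes its speed limit or range.

### The arm

A 7-joint arm with a two-finger parallel gripper is mounted at the origin on the work surface. World frame = base frame: x ahead of the robot, y to its left, z up, the work surface at z = 0. Lengths are in m, angles in rad, forces in N, time in s.
With the tool pointing down it reaches from about 0.35 to 0.9 m from the base axis. Payload 7.2 kg.
Tool frame: the origin (TCP) lies between the finger pads; the fingertips stand 17 mm ahead of it and the grasp point (between the pads) lies 2 mm behind it; z points along the fingers, y is the line along which they close (so a half turn about z gives the same grasp; the last joint's range is limited). The gripper opens to 88 mm and grips with 3 to 60 N. Pads are 20 mm wide; open, the fingers measure 115 mm over their backs; the gripper's body (75 mm by 178 mm) begins 61 mm behind the grasp point.
Start: joints at [-0.068, 0.411, -0.013, 1.596, 0.006, 1.134, -0.082], TCP at [0.625, -0, 0.24] pointing down, gripper open.
Joint ranges: [-2.95, 2.95], [-0.29, 1.99], [-1.47, 1.44], [0.14, 2.54], [-1.03, 4.17], [0.13, 1.85], [-2.86, 2.86]. Speed limits (rad/s): [2.39, 2.39, 3.01, 3.01, 3.14, 3.14, 3.14].

### API

Orientations are given as a rotation vector (axis times angle).
In Python, from plant import robot, vision gives the robot as it stands.
- The arm moves only by the tool servo_tool, never from a script. Its argument "increments" is a list of rows, each a list of 4 numbers: the shift along the tool's x, y, z normalised to -1 to 1, where 1 is 0.4 m, then the turn about the tool's z normalised to -1 to 1, where 1 is 4 degrees. A call has 1 to 8 rows; each row shifts and turns the commanded pose from where the row before left it, along the tool's axes as they then stand; what a row does not reach is not made up. A row lasts 1/8 s, in which the tool goes at most 62.5 mm and 10.7 degrees, less where a joint would pass 70% of its speed; a pose out of reach is approached as far as the arm can. A call with a number of a shift or a turn outside -1 to 1 is refused whole. A call with a gripper value outside its range is refused whole. "hand" is the gripper command: -1 is shut, 1 is fully open, values between are in proportion, set as the call begins (left out, the last holds). The fingers move at their own pace and stop on an object; "grip_force" is the grip in N (left out, the last holds). Time passes only in rows, so rows that do not move let the fingers close. It gives the time, the measured TCP pose, the force, the opening and the grip force at its end, in the units of the state.
- robot.read_state(): the state, without advancing time (a new reading comes with each control period).
- vision.read_camera(name): name is "scene" or "side" or "wrist"; returns a dict with "color" (384x512x3 uint8, red, green, blue), "mtx" (3x3 intrinsics, pixels), "world_from_camera" (4x4, takes a point from camera to world coordinates); the wrist camera has in their place "T_tool_cam" (4x4, takes a point from camera to tool coordinates, whose origin is the TCP and whose axes are the flange's). Camera axes: x right, y down, z forward; pixel columns grow to the right and rows downward; lengths in m; the calibration is good to about 2 mm. A picture is of the moment at which its call begins: read the wrist's pose just before it. There is no depth.
- robot.hand_in(): hands the job in; it is judged then, once.
The state is a dict: "clock": time; "joint_pos": joint angles; "joint_vel": joint speeds; "effort": joint torques, N m; "eef_pos": TCP position; "tool_rot": TCP orientation; "wrist_force": force on the tool from outside, world axes, zero at the start; "torque": the same for the moment, N m; "finger_gap": opening from 0.0 (shut) to 1.0 (fully open); "grip_force": force on a finger pad.
Only numpy, scipy, OpenCV 4.12 (cv2) and the standard library are available. Lean on these libraries where they do the work, as an engineer would, in place of code of your own. Each camera call takes 0.05 s, during which the arm holds its last target. There are 200 camera calls.

## Working session

There is one attempt and no reset: what is moved stays moved. The work goes in short steps, Python scripts to look and compute and a tool call to move; the robot and the scene stay as the last step left them, time stands still between calls to the robot, and variables do not carry over. Pictures are saved under pics/ and viewed, at most 10 in all, crops included, and the job is handed in when it is done.

Besides the shell and the picture viewer there is one more tool, called after "Emit:" as name([rows], argument=value, ...), one row to a line, values as JSON. servo_tool: Moves the arm, as the interface text tells. Its arguments: {"type":"object","properties":{"increments":{"type":"array","items":{"type":"array","items":{"type":"number"}}},"hand":{"type":"number"},"grip_force":{"type":"number"}},"required":["increments"]}

```bash
ls && mkdir -p pics && python3 - <<'E'
from plant import robot, vision
import cv2,numpy as np
print(robot.read_state())
ims={}
for n in ["scene","side"]:
    d=vision.read_camera(n); cv2.imwrite(f"pics/{n}0.png",d["color"][:,:,::-1])
    np.savez(f"{n}0.npz",**d); print(n,d["mtx"].tolist(),np.round(d["world_from_camera"],4).tolist())
w=vision.read_camera("wrist"); print(w["mtx"].tolist(),np.round(w["T_tool_cam"],4).tolist())
np.savez("wrist0.npz",**w);cv2.imwrite("pics/wrist0.png",w["color"][:,:,::-1])
E
```

```text
pics
{'clock': 0.0, 'joint_pos': array([-0.06820849,  0.41191649, -0.01270422,  1.59701862,  0.00562079,
        1.1342866 , -0.08214918]), 'joint_vel': array([-0.00022548,  0.00073342,  0.00056347,  0.00125273,  0.00101261,
        0.00153952,  0.00117353]), 'effort': array([-2.92756195e-04, -5.87956166e+01,  6.41712137e-01, -2.91074431e+01,
       -5.37758670e-02,  1.83686998e-02,  1.53371734e-04]), 'eef_pos': array([ 6.24535547e-01, -4.51227633e-05,  2.38809170e-01]), 'tool_rot': array([-2.22061956e+00, -2.22080937e+00,  1.91229569e-03]), 'wrist_force': array([-0.24719276, -0.06015484,  0.70069631]), 'torque': array([-0.03713476,  0.05992294,  0.0408111 ]), 'grip_force': 0.0, 'finger_gap': 1.0022113094464675}
scene [[488.36894669891996, 0.0, 260.04878093995666], [0.0, 488.36894669891996, 184.9689545626381], [0.0, 0.0, 1.0]] [[-0.7043, 0.5967, -0.3845, 1.1882], [0.7099, 0.5907, -0.3837, 0.6715], [-0.0018, -0.5432, -0.8396, 1.51], [0.0, 0.0, 0.0, 1.0]]
side [[469.36632827531673, 0.0, 251.4294050205291], [0.0, 469.36632827531673, 191.37406539438433], [0.0, 0.0, 1.0]] [[0.8913, -0.2399, 0.3846, 0.0971], [-0.4533, -0.4606, 0.7631, -0.8342], [-0.0059, -0.8546, -0.5193, 0.7372], [0.0, 0.0, 0.0, 1.0]]
[[315.3735896624075, 0.0, 252.51283699665757], [0.0, 315.3735896624075, 185.3904735822946], [0.0, 0.0, 1.0]] [[-0.0005, -0.9539, -0.3001, 0.083], [1.0, -0.0004, -0.0003, 0.0004], [0.0002, -0.3001, 0.9539, -0.145], [0.0, 0.0, 0.0, 1.0]]
```

View pics/scene0.png

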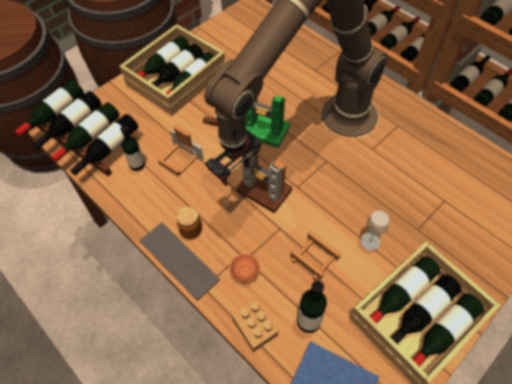

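View pics/side0.png

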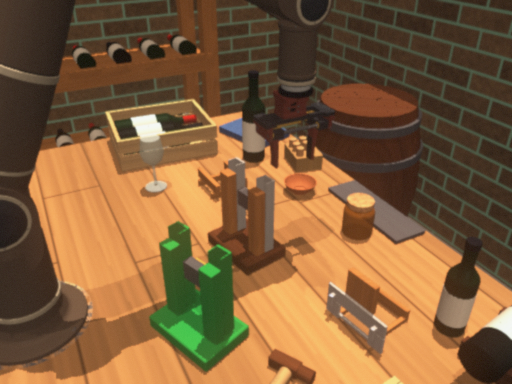

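```bash
python3 - <<'E'
import cv2,numpy as np
a=cv2.imread("pics/scene0.png");b=cv2.imread("pics/side0.png")
c1=cv2.resize(a[120:220,150:310],(800,500),interpolation=cv2.INTER_CUBIC)
cv2.imwrite("pics/c1.png",c1)
c2=cv2.resize(b[150:360,200:420],(628,600),interpolation=cv2.INTER_CUBIC)
cv2.imwrite("pics/c2.png",c2)
E
```

```text
(no output)
```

View pics/c1.png

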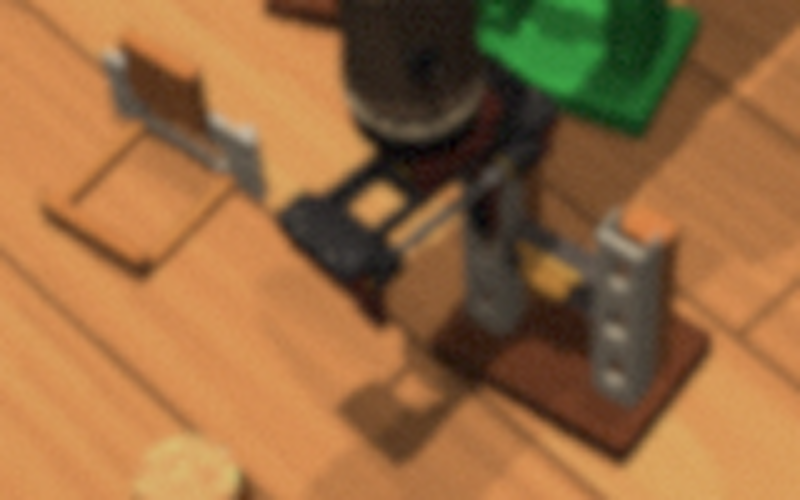

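View pics/c2.png

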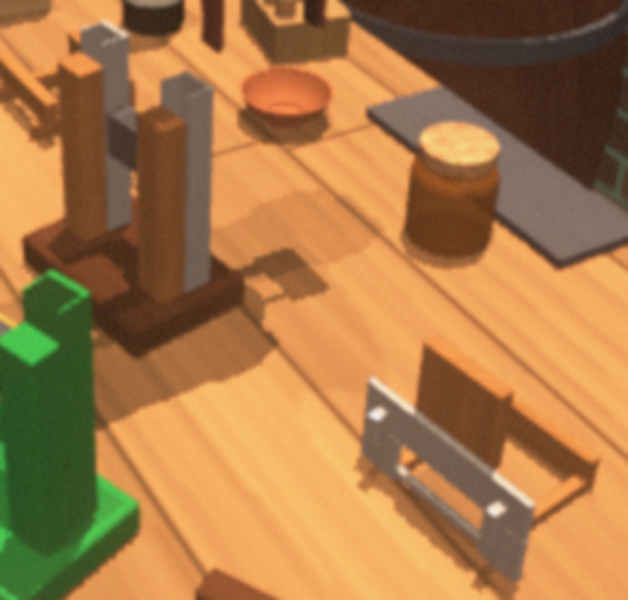

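```bash
cat > h.py <<'E'
import numpy as np
from scipy.optimize import least_squares
from scipy.spatial.transform import Rotation as R
def cam(f):
    d=np.load(f); K=d["mtx"]; T=np.linalg.inv(d["world_from_camera"]); return K,T
S=cam("scene0.npz"); D=cam("side0.npz")
def proj(c,P):
    K,T=c; q=(T[:3,:3]@np.asarray(P).T).T+T[:3,3]; q=q@K.T; return q[:,:2]/q[:,2:]
s1=lambda u,v:(150+u/5-.4,120+v/5-.4)
s2=lambda u,v:(200+u/2.8545-.3,150+v/2.857-.3)
def fit(obs,x0,nd=0):
    # obs: (cam, local pt, pixel, usesdz)
    def f(p):
        c,s=np.cos(p[2]),np.sin(p[2]); r=[]
        for cm,P,px,*z in obs:
            P=np.array(P,float)/1000
            if z: P[2]+=p[3]
            W=[p[0]+c*P[0]-s*P[1],p[1]+s*P[0]+c*P[1],P[2]]
            r+=list(proj(cm,[W])[0]-px)
        return np.array(r)
    o=least_squares(f,x0,loss="soft_l1"); return o.x,np.round(f(o.x).reshape(-1,2),1)
E
python3 - <<'E'
from h import *
ob=[(D,(0,75,74),s2(370,380)),(D,(0,-75,74),s2(532,510)),(D,(0,-75,0),s2(515,580)),(D,(6,35,135),s2(425,345)),(D,(6,-35,135),s2(503,400)),
(S,(0,-75,74),s1(105,52)),(S,(0,75,74),s1(253,130)),(S,(6,75,0),s1(262,195)),(S,(6,-35,135),s1(128,32)),(S,(6,35,135),s1(197,72))]
for y in (0,1.5,3,-1.5): print(*fit(ob,[.5,-.3,y]))
os=[(S,(0,38,30),s1(595,388)),(S,(0,72,30),s1(640,405)),(S,(0,-72,30),s1(472,318)),(S,(0,-38,30),s1(515,333)),
(D,(0,-72,224),s2(211,85),1),(D,(0,72-34,224),s2(128,40),1),(D,(0,-72,30),s2(208,288)),(S,(0,38,224),s1(600,220),1),(S,(0,72,224),s1(650,245),1)]
for y in (0,1.5): print(*fit(os,[.6,0,y,0]))
E
```

```text
[ 0.57771771 -0.32996304  0.15430407] [[-0.2 -0.1]
 [ 0.2 -0.4]
 [ 0.6  2.3]
 [-0.2 -1.4]
 [ 0.2 -0.3]
 [-0.1 -1.2]
 [ 0.8  1.7]
 [ 0.   1.5]
 [-0.2 -1.9]
 [ 0.7 -1.1]]
[ 0.57771771 -0.32996304  0.15430415] [[-0.2 -0.1]
 [ 0.2 -0.4]
 [ 0.6  2.3]
 [-0.2 -1.4]
 [ 0.2 -0.3]
 [-0.1 -1.2]
 [ 0.8  1.7]
 [ 0.   1.5]
 [-0.2 -1.9]
 [ 0.7 -1.1]]
[ 0.57771771 -0.32996304  0.15430414] [[-0.2 -0.1]
 [ 0.2 -0.4]
 [ 0.6  2.3]
 [-0.2 -1.4]
 [ 0.2 -0.3]
 [-0.1 -1.2]
 [ 0.8  1.7]
 [ 0.   1.5]
 [-0.2 -1.9]
 [ 0.7 -1.1]]
[ 0.57771771 -0.32996304  0.15430415] [[-0.2 -0.1]
 [ 0.2 -0.4]
 [ 0.6  2.3]
 [-0.2 -1.4]
 [ 0.2 -0.3]
 [-0.1 -1.2]
 [ 0.8  1.7]
 [ 0.   1.5]
 [-0.2 -1.9]
 [ 0.7 -1.1]]
[ 0.52869039  0.01321244  0.21244459 -0.00117538] [[ 0.4 -1.3]
 [-0.4 -0.3]
 [-0.7 -1.3]
 [-1.5 -0. ]
 [ 0.1  0.3]
 [-1.7 -1.8]
 [-0.3 -1.4]
 [ 0.2  0.9]
 [-0.8  0.6]]
[ 0.52869039  0.01321244  0.2124446  -0.00117538] [[ 0.4 -1.3]
 [-0.4 -0.3]
 [-0.7 -1.3]
 [-1.5 -0. ]
 [ 0.1  0.3]
 [-1.7 -1.8]
 [-0.3 -1.4]
 [ 0.2  0.9]
 [-0.8  0.6]]
```

Emit:
servo_tool([
  [-0.1, -0.01, 0, 0],
  [-0.1, -0.01, 0, 0],
  [-0.1, -0.01, 0, 0],
  [-0.1, -0.01, 0, 0],
  [-0.1, -0.01, 0, 0],
  [-0.1, -0.01, 0, 0],
  [-0.1, -0.01, 0, 0],
  [-0.12, -0.015, 0, 0],
], hand=1)

```text
clock: 1.15
eef_pos: [0.591, -0.3284, 0.2393]
tool_rot: [-2.219, -2.223, -0.001]
wrist_force: [1.1, 0.3, 0.9]
finger_gap: 1.001
grip_force: 0.0
```

Emit:
servo_tool([
  [0, 0, 0, -0.8],
  [0, 0, 0, -0.8],
  [0, 0, 0, -0.6],
  [0, 0, 0, 0],
  [0, 0, 0, 0],
])

```text
clock: 1.78
eef_pos: [0.5909, -0.328, 0.2395]
tool_rot: [-2.045, -2.384, 0.0]
wrist_force: [-1.2, -0.5, -0.0]
finger_gap: 1.002
grip_force: 0.0
```

```bash
python3 - <<'E'
from plant import robot, vision
import cv2,numpy as np
s=robot.read_state();w=vision.read_camera("wrist")
print(s["clock"],s["eef_pos"],s["tool_rot"])
from scipy.spatial.transform import Rotation as R
T=np.eye(4);T[:3,:3]=R.from_rotvec(s["tool_rot"]).as_matrix();T[:3,3]=s["eef_pos"]
np.savez("wrist1.npz",world_from_camera=T@w["T_tool_cam"],mtx=w["mtx"]);cv2.imwrite("pics/wrist1.png",cv2.resize(w["color"][:,:,::-1],(768,576),interpolation=cv2.INTER_CUBIC))
E
```

```text
1.775 [ 0.59093223 -0.32795619  0.23947432] [-2.04535140e+00 -2.38416544e+00  5.37677515e-05]
```

View pics/wrist1.png

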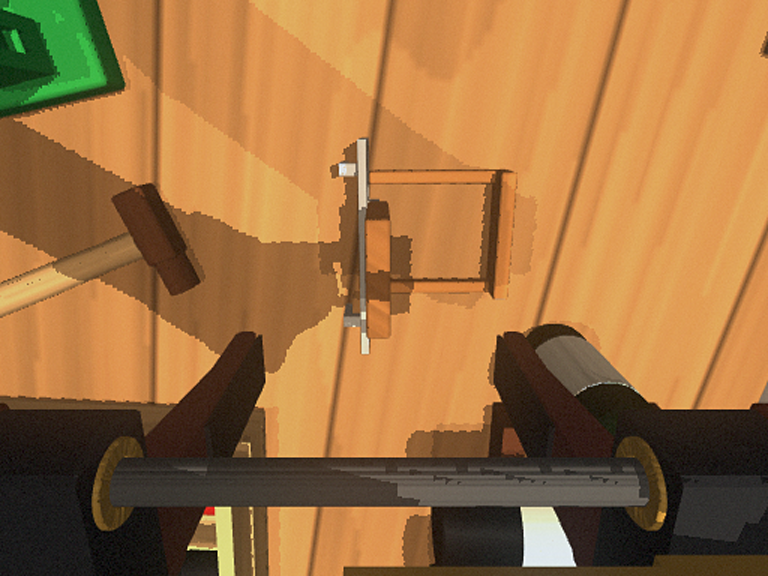

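```bash
python3 - <<'E'
from h import *
W=cam("wrist1.npz")
p=lambda u,v:(u/1.5-.2,v/1.5-.2)
ob=[(W,(0,75,74),p(358,139)),(W,(6,75,74),p(368,139)),(W,(0,-75,74),p(361,353)),(W,(6,-75,74),p(369,353)),(W,(6,35,135),p(366,219)),(W,(20,35,135),p(390,219)),(W,(6,-35,135),p(367,337)),(W,(20,-35,135),p(390,336))]
x,r=fit(ob,[.578,-.33,.15]);print(x,r.tolist())
c,s=np.cos(x[2]),np.sin(x[2]);print(x[0]+.013*c,x[1]+.013*s)
E
```

```text
[ 0.57761867 -0.32690519  0.15236252] [[-0.0, -0.8], [-0.3, -0.8], [-0.2, 0.6], [0.0, 0.6], [-0.4, -0.5], [1.1, -0.5], [-0.4, 1.2], [0.5, 1.9]]
0.5904680650599902 -0.32493213417207445
```

Emit:
servo_tool([
  [0.007, 0, 0.07, 0],
  [0, 0, 0.08, 0],
  [0, 0, 0.08, 0],
  [0, 0, 0.06, 0],
  [0, 0, 0.025, 0],
  [0, 0, 0, 0],
])

```text
clock: 2.58
eef_pos: [0.5905, -0.3252, 0.1134]
tool_rot: [-2.044, -2.385, 0.0]
wrist_force: [-0.3, -0.6, 1.0]
finger_gap: 0.999
grip_force: 0.0
```

Emit:
servo_tool([
  [0, 0, 0, 0],
  [0, 0, 0, 0],
  [0, 0, 0, 0],
  [0, 0, 0, 0],
  [0, 0, 0, 0],
  [0, 0, 0, 0],
  [0, 0, 0, 0],
  [0, 0, 0, 0],
], hand=-1, grip_force=40)

```text
clock: 3.58
eef_pos: [0.5904, -0.3252, 0.1136]
tool_rot: [-2.044, -2.385, 0.0]
wrist_force: [-1.9, 0.3, -1.0]
finger_gap: 0.158
grip_force: 40.0
```

Emit:
servo_tool([
  [0, 0, -0.02, 0],
  [0, 0, -0.05, 0],
  [0, 0, -0.1, 0],
  [0, 0, -0.1, 0],
  [0, 0, -0.1, 0],
  [0, 0, -0.09, 0],
  [0, 0, 0, 0],
  [0, 0, 0, 0],
])

```text
clock: 4.58
eef_pos: [0.5899, -0.3249, 0.2965]
tool_rot: [-2.043, -2.384, 0.001]
wrist_force: [-0.1, 0.1, -5.2]
finger_gap: 0.159
grip_force: 40.0
```

Emit:
servo_tool([
  [0.04, 0.014, 0, 0],
  [0.1, 0.035, 0, 0],
  [0.1, 0.035, 0, 0],
  [0.1, 0.035, 0, 0],
  [0.1, 0.035, 0, 0],
  [0.1, 0.035, 0, 0],
  [0.08, 0.03, 0, 0],
  [0.04, 0.01, 0, 0],
])

```text
clock: 5.58
eef_pos: [0.6403, -0.0463, 0.2962]
tool_rot: [-2.038, -2.387, 0.0]
wrist_force: [1.1, -0.3, -4.4]
finger_gap: 0.158
grip_force: 40.0
```

Emit:
servo_tool([
  [0, 0, 0, -0.42],
  [0, 0, 0, -0.42],
  [0, 0, 0, 0],
  [0, 0, 0, 0],
])

```text
clock: 6.08
eef_pos: [0.6406, -0.0516, 0.2977]
tool_rot: [1.976, 2.442, -0.0]
wrist_force: [-1.7, 1.1, -3.8]
finger_gap: 0.158
grip_force: 40.0
```

```bash
cat > look.py <<'E'
import sys
from plant import robot, vision
import cv2,numpy as np
from scipy.spatial.transform import Rotation as R
def look(n):
    s=robot.read_state();w=vision.read_camera("wrist")
    print(s["clock"],s["eef_pos"],R.from_rotvec(s["tool_rot"]).as_matrix()[:2,1],s["wrist_force"],s["torque"])
    T=np.eye(4);T[:3,:3]=R.from_rotvec(s["tool_rot"]).as_matrix();T[:3,3]=s["eef_pos"]
    np.savez(n+".npz",world_from_camera=T@w["T_tool_cam"],mtx=w["mtx"]);cv2.imwrite(f"pics/{n}.png",cv2.resize(w["color"][:,:,::-1],(768,576),interpolation=cv2.INTER_CUBIC))
look(sys.argv[1])
E
python3 look.py wrist2
```

```text
6.075 [ 0.64059199 -0.05162328  0.29772115] [0.97796597 0.20876437] [-1.66321169  1.09095617 -3.76479058] [-0.01309475  0.05846442  0.00671238]
```

View pics/wrist2.png

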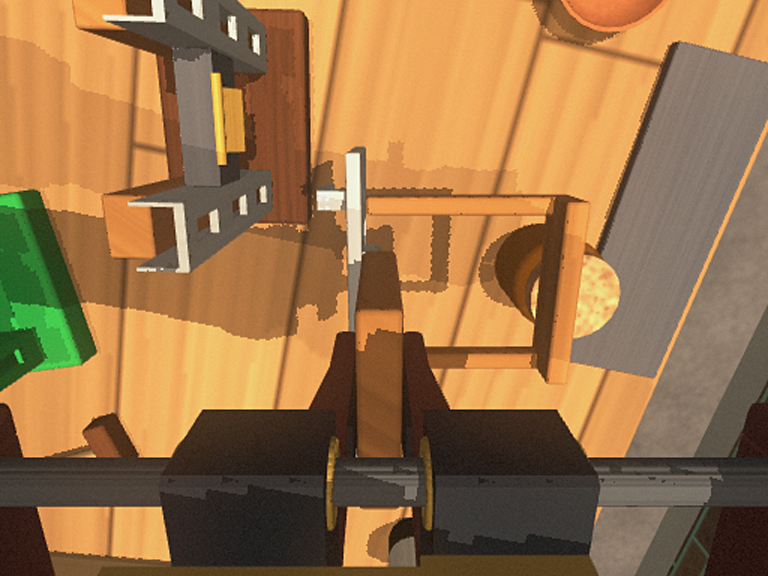

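```bash
python3 - <<'E'
import cv2
a=cv2.imread("pics/wrist2.png")
cv2.imwrite("pics/c3.png",cv2.resize(a[0:290,90:320],None,fx=2.05,fy=2.05,interpolation=cv2.INTER_CUBIC))
E
```

```text
(no output)
```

View pics/c3.png

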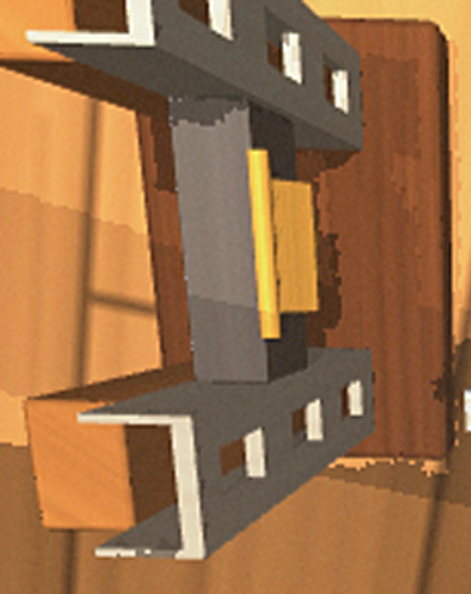

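```bash
python3 - <<'E'
from h import *
W=cam("wrist2.npz")
p=lambda u,v:((90+u/2.05)/1.5-.2,(v/2.05)/1.5-.2)
q=lambda u,v:(u/1.5-.2,v/1.5-.2)
ob=[(W,(0,-72,224),p(204,556),1),(W,(0,-38,224),p(194,418),1),(W,(0,38,224),p(155,45),1),
(W,(0,-48,177),p(263,428),1),(W,(0,-62,177),p(265,476),1),(W,(0,-48,117),p(322,400),1),(W,(0,-62,117),p(322,440),1),(W,(0,-48,57),p(361,380),1),(W,(0,-62,57),p(361,416),1),
(W,(0,48,177),p(231,38),1),(W,(0,62,117),p(300,36),1),(W,(0,48,117),p(301,84),1),(W,(0,62,57),p(347,70),1),(W,(0,48,57),p(348,115),1)]
x,r=fit(ob,[.53,.01,.2,0]);print(x,r.tolist())
oc=[(W,(0,75,74),q(346,151),1),(W,(6,75,74),q(366,149),1),(W,(6,35,135),q(358,310),1),(W,(20,35,135),q(402,310),1),(W,(-13,59,60),q(317,190),1),(W,(0,59,60),q(345,189),1)]
c,rc=fit(oc,[.62,-.05,.2,.184]);print(c,rc.tolist())
s,k=np.sin(x[2]),np.cos(x[2]);d=c[:2]-x[:2];print("cradle in stand",d@[k,s],d@[-s,k],c[2]-x[2])
t=np.array([.6406,-.0516]);d=t-.013*np.array([np.cos(.2104),np.sin(.2104)]);print("expected cradle",d)
E
```

```text
[ 0.53396319  0.01566306  0.18413986 -0.00326716] [[0.6, 1.0], [-0.7, -0.5], [0.1, 0.1], [-0.3, -0.2], [0.3, 0.3], [-0.7, -0.3], [0.1, 0.1], [-0.1, -0.3], [0.4, -0.5], [0.4, 1.1], [-0.5, -0.9], [0.2, 0.1], [-0.1, 0.4], [0.2, -0.5]]
[ 0.62782325 -0.05393632  0.19741942  0.18509642] [[0.0, -0.2], [-2.6, 1.2], [-2.5, -0.3], [1.8, 0.1], [0.1, -0.7], [2.4, 0.2]]
cradle in stand 0.07952956083256107 -0.0856086073802081 0.013279560150511932
expected cradle [ 0.62788668 -0.05431506]
```

Emit:
servo_tool([
  [0.03, 0, 0, 0.37],
  [0.06, 0, 0, 0],
  [0.06, 0, 0.03, 0],
  [0.05, -0.03, 0.03, 0],
  [0.014, -0.041, 0.03, 0],
  [0, -0.03, 0.011, 0],
  [0, -0.01, 0, 0],
  [0, 0, 0, 0],
])

```text
clock: 7.12
eef_pos: [0.5815, 0.0248, 0.2581]
tool_rot: [2.006, 2.417, 0.002]
wrist_force: [0.2, -0.2, -3.8]
finger_gap: 0.157
grip_force: 40.0
```

```bash
python3 look.py wrist3 && python3 - <<'E'
from plant import vision
import cv2,numpy as np
d=vision.read_camera("scene");np.savez("scene1.npz",**d)
c=cv2.resize(d["color"][140:220,220:310,::-1],None,fx=4.4,fy=4.4,interpolation=cv2.INTER_CUBIC)
w=cv2.imread("pics/wrist3.png")[0:400,0:400]
c=cv2.copyMakeBorder(c,0,400-c.shape[0],0,0,0)
cv2.imwrite("pics/c4.png",np.hstack([w,c]));print(c.shape)
E
```

```text
7.125 [0.58147329 0.02484222 0.25805225] [0.98286653 0.18431235] [ 0.22450605 -0.1519558  -3.79203341] [-0.00680713  0.05163977  0.03083921]
(400, 396, 3)
```

View pics/c4.png

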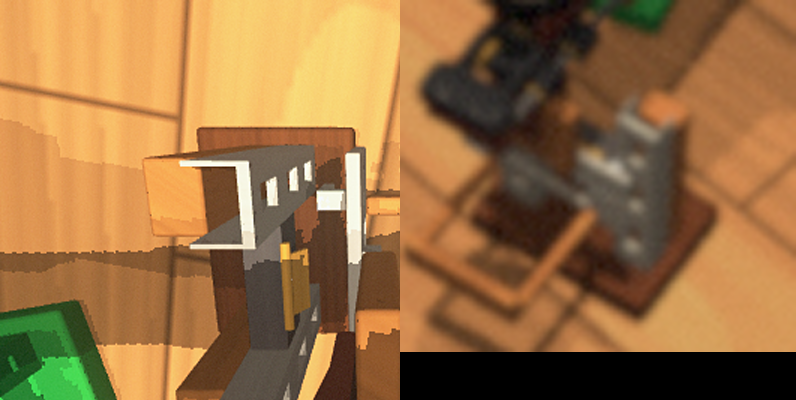

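```bash
python3 - <<'E'
from h import *
W=cam("wrist3.npz")
q=lambda u,v:(u/1.5-.2,v/1.5-.2)
ob=[(W,(0,72,224),q(250,161),1),(W,(0,38,224),q(255,247),1),(W,(0,62,177),q(277,176),1),(W,(0,48,177),q(278,205),1),(W,(0,62,117),q(298,164),1),(W,(0,48,117),q(299,189),1),(W,(0,62,57),q(312,158),1),(W,(0,48,57),q(312,182),1)]
x,r=fit(ob,[.53,.01,.2,0]);print(x,r.tolist())
oc=[(W,(0,75,74),q(347,149),1),(W,(6,75,74),q(365,148),1),(W,(-13,59,60),q(317,191),1),(W,(-13,51,60),q(318,210),1),(W,(0,59,60),q(343,190),1),(W,(6,35,135),q(358,310),1)]
c,rc=fit(oc,[.62,-.05,.2,.145]);print(c,rc.tolist())
s,k=np.sin(.184),np.cos(.184);d=c[:2]-x[:2];print("cradle in stand",d@[k,s],d@[-s,k],c[2]-x[2])
for X in ([.534,.0157],):
  d=np.array([.58147,.02484])-X; print("tool-based",d@[k,s]-.013,d@[-s,k])
E
```

```text
[ 0.53275427  0.0159651   0.1608712  -0.00344916] [[0.3, -0.9], [0.3, 0.6], [0.1, -0.5], [0.2, -0.2], [-0.2, 1.3], [-0.5, 0.4], [-0.5, 1.2], [-0.2, -1.6]]
[0.57040662 0.02365235 0.19490661 0.14791107] [[-0.7, 0.4], [-1.9, 1.0], [0.4, -1.2], [0.3, -0.8], [4.3, -0.7], [-0.0, 0.6]]
cradle in stand 0.03842325298188071 0.0006684786062987628 0.03403540330584498
tool-based 0.035340978867895674 0.0003004365052135053
```

Emit:
servo_tool([
  [0, -0.02, 0.002, 0],
  [0, -0.02, 0, 0],
  [0, -0.01, 0, 0],
  [0, -0.005, 0, 0],
  [0, -0.005, 0, 0],
  [0, -0.005, 0, 0],
  [0, 0, 0, 0],
])

```text
clock: 8.1
eef_pos: [0.5553, 0.0206, 0.2565]
tool_rot: [2.005, 2.418, 0.0]
wrist_force: [-0.2, 0.2, -4.2]
finger_gap: 0.161
grip_force: 40.0
```

Emit:
servo_tool([
  [0, -0.004, 0, 0],
  [0, -0.004, 0, 0],
  [0, 0, 0, 0],
])

```text
clock: 8.48
eef_pos: [0.5521, 0.02, 0.2564]
tool_rot: [-2.005, -2.419, 0.0]
wrist_force: [-0.5, 0.1, -4.2]
finger_gap: 0.161
grip_force: 40.0
```

Emit:
servo_tool([
  [0, -0.004, 0, 0],
  [0, -0.004, 0, 0],
  [0, 0, 0, 0],
])

```text
clock: 8.85
eef_pos: [0.5489, 0.0194, 0.2565]
tool_rot: [2.005, 2.419, 0.0]
wrist_force: [0.2, -0.3, -5.0]
finger_gap: 0.155
grip_force: 40.0
```

Emit:
servo_tool([
  [0, -0.003, 0, 0],
  [0, -0.002, 0, 0],
  [0, 0, 0, 0],
])

```text
clock: 9.22
eef_pos: [0.5471, 0.0191, 0.2565]
tool_rot: [2.005, 2.418, 0.0]
wrist_force: [-0.6, -0.7, -4.2]
finger_gap: 0.158
grip_force: 40.0
```

Emit:
servo_tool([
  [0, -0.002, 0, 0],
  [0, 0, 0, 0],
  [0, 0, 0, 0],
])

```text
clock: 9.6
eef_pos: [0.5467, 0.019, 0.2566]
tool_rot: [2.005, 2.418, 0.001]
wrist_force: [1.4, 1.4, -3.5]
finger_gap: 0.156
grip_force: 40.0
```

Emit:
servo_tool([
  [0, -0.002, 0, 0],
  [0, 0, 0, 0],
  [0, 0, 0, 0],
])

```text
clock: 9.98
eef_pos: [0.5462, 0.019, 0.2568]
tool_rot: [2.004, 2.418, 0.002]
wrist_force: [4.0, 1.2, -4.3]
finger_gap: 0.163
grip_force: 40.0
```

Emit:
servo_tool([
  [0, 0.003, 0, 0],
  [0, 0, 0, 0],
  [0, 0, 0.005, 0],
  [0, 0, 0.005, 0],
  [0, 0, 0, 0],
])

```text
clock: 10.6
eef_pos: [0.5476, 0.0192, 0.2529]
tool_rot: [2.004, 2.417, 0.003]
wrist_force: [4.6, 0.8, 1.0]
finger_gap: 0.161
grip_force: 40.0
```

Emit:
servo_tool([
  [0, 0, 0.005, 0],
  [0, 0, 0.005, 0],
  [0, 0, 0, 0],
])

```text
clock: 10.98
eef_pos: [0.5473, 0.0192, 0.2485]
tool_rot: [2.004, 2.418, 0.002]
wrist_force: [5.3, 0.6, -1.8]
finger_gap: 0.157
grip_force: 40.0
```

Emit:
servo_tool([
  [0, 0, 0.005, 0],
  [0, 0, 0.005, 0],
  [0, 0, 0, 0],
])

```text
clock: 11.35
eef_pos: [0.5466, 0.019, 0.244]
tool_rot: [-2.005, -2.418, 0.001]
wrist_force: [5.3, 1.1, -4.1]
finger_gap: 0.153
grip_force: 40.0
```

Emit:
servo_tool([
  [0, 0, 0.005, 0],
  [0, 0, 0.005, 0],
  [0, 0, 0, 0],
])

```text
clock: 11.72
eef_pos: [0.5464, 0.019, 0.24]
tool_rot: [-2.005, -2.418, 0.001]
wrist_force: [4.6, 1.1, -5.0]
finger_gap: 0.157
grip_force: 40.0
```

Emit:
servo_tool([
  [0, 0, 0.004, 0],
  [0, 0, 0.004, 0],
  [0, 0, 0, 0],
])

```text
clock: 12.1
eef_pos: [0.5467, 0.019, 0.2371]
tool_rot: [-2.005, -2.418, 0.0]
wrist_force: [4.9, 0.9, -4.6]
finger_gap: 0.157
grip_force: 40.0
```

```bash
python3 look.py wrist4 && python3 - <<'E'
from plant import vision
import cv2,numpy as np
d=vision.read_camera("scene");np.savez("scene2.npz",**d)
e=vision.read_camera("side")
c=cv2.resize(d["color"][130:220,220:310,::-1],(400,400),interpolation=cv2.INTER_CUBIC)
w=cv2.resize(cv2.imread("pics/wrist4.png")[60:410,100:450],(400,400))
cv2.imwrite("pics/c5.png",np.hstack([w,c]))
E
```

```text
12.1 [0.54666229 0.01901253 0.2371    ] [0.9826749 0.1853376] [ 4.88714888  0.94247548 -4.57630955] [ 0.20828326 -1.27359713 -0.03690056]
```

View pics/c5.png

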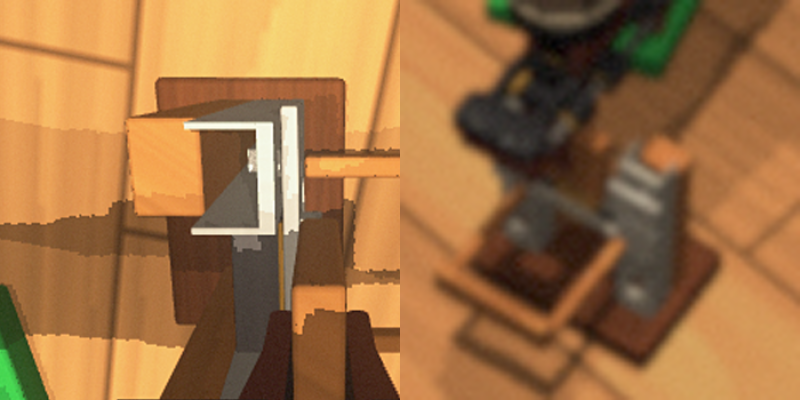

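Emit:
servo_tool([
  [0, 0, 0.003, 0],
  [0, 0, 0, 0],
  [0, 0, 0, 0],
])

```text
clock: 12.62
eef_pos: [0.5467, 0.0191, 0.2361]
tool_rot: [2.005, 2.419, 0.0]
wrist_force: [4.2, 0.6, -2.3]
finger_gap: 0.161
grip_force: 40.0
```

Emit:
servo_tool([
  [0, 0, 0.004, 0],
  [0, 0, 0, 0],
  [0, 0, 0, 0],
])

```text
clock: 13.0
eef_pos: [0.5467, 0.0191, 0.2352]
tool_rot: [2.005, 2.418, 0.0]
wrist_force: [1.1, 0.2, 5.3]
finger_gap: 0.162
grip_force: 40.0
```

Emit:
servo_tool([
  [0, 0, 0.003, 0],
  [0, 0, 0, 0],
  [0, 0, 0, 0],
])

```text
clock: 13.38
eef_pos: [0.5468, 0.0191, 0.2351]
tool_rot: [2.005, 2.418, 0.001]
wrist_force: [-0.6, -0.3, 14.6]
finger_gap: 0.157
grip_force: 40.0
```

Emit:
servo_tool([
  [0, 0, 0.003, 0],
  [0, 0, 0, 0],
  [0, 0, 0, 0],
])

```text
clock: 13.75
eef_pos: [0.5468, 0.019, 0.235]
tool_rot: [2.004, 2.417, 0.002]
wrist_force: [-4.5, 0.2, 21.8]
finger_gap: 0.158
grip_force: 40.0
```

Emit:
servo_tool([
  [0, 0, -0.004, 0],
  [0, 0, -0.004, 0],
  [0, 0, 0, 0],
  [0, 0, 0, 0],
])

```text
clock: 14.25
eef_pos: [0.5463, 0.0189, 0.2352]
tool_rot: [-2.005, -2.418, 0.001]
wrist_force: [-1.0, -0.6, 3.5]
finger_gap: 0.158
grip_force: 40.0
```

Emit:
servo_tool([
  [0, 0, -0.005, 0],
  [0, 0, 0, 0],
  [0, 0, 0, 0],
])

```text
clock: 14.62
eef_pos: [0.5463, 0.019, 0.2366]
tool_rot: [-2.004, -2.418, 0.001]
wrist_force: [1.3, 0.8, -4.6]
finger_gap: 0.164
grip_force: 40.0
```

Emit:
servo_tool([
  [0, 0, -0.004, 0],
  [0, 0, 0, 0],
  [0, 0, 0, 0],
])

```text
clock: 15.0
eef_pos: [0.546, 0.0189, 0.2378]
tool_rot: [-2.004, -2.417, 0.002]
wrist_force: [3.5, 0.3, -19.4]
finger_gap: 0.156
grip_force: 40.0
```

Emit:
servo_tool([
  [0, 0, 0.004, 0],
  [0, 0, 0.003, 0],
  [0, 0, 0, 0],
  [0, 0, 0, 0],
])

```text
clock: 15.5
eef_pos: [0.5472, 0.0192, 0.2366]
tool_rot: [2.004, 2.418, 0.002]
wrist_force: [-0.3, -0.5, -3.8]
finger_gap: 0.156
grip_force: 40.0
```

Emit:
servo_tool([
  [0, 0, 0, 0],
  [0, 0, 0, 0],
  [0, 0, 0, 0],
  [0, 0, 0, 0],
], hand=-0.4)

```text
clock: 16.0
eef_pos: [0.5472, 0.0191, 0.2364]
tool_rot: [2.004, 2.418, 0.001]
wrist_force: [1.3, 1.0, 0.5]
finger_gap: 0.297
grip_force: 0.7
```

Emit:
servo_tool([
  [0, 0, -0.02, 0],
  [0, 0, -0.03, 0],
  [0, 0, -0.05, 0],
  [0, 0, -0.08, 0],
  [0, 0, -0.08, 0],
  [-0.1, 0.05, 0, 0],
  [-0.1, 0.05, 0, 0],
  [0, 0, 0, 0],
])

```text
clock: 17.0
eef_pos: [0.6015, -0.0558, 0.3402]
tool_rot: [2.011, 2.413, -0.002]
wrist_force: [0.7, 0.2, -0.6]
finger_gap: 0.296
grip_force: 0.0
```

```bash
python3 look.py wrist5 && python3 - <<'E'
from plant import vision
import cv2,numpy as np
d=vision.read_camera("scene");e=vision.read_camera("side")
c=cv2.resize(d["color"][130:220,220:310,::-1],(400,400),interpolation=cv2.INTER_CUBIC)
w=cv2.resize(cv2.imread("pics/wrist5.png"),(400,300));w=np.vstack([w,np.zeros((100,400,3),np.uint8)])
cv2.imwrite("pics/c6.png",np.hstack([w,c]))
E
```

```text
17.0 [ 0.60149584 -0.05579073  0.34017004] [0.98358678 0.18043438] [ 0.67404221  0.22697053 -0.5727858 ] [ 0.02182496  0.01705115 -0.06484036]
```

View pics/c6.png

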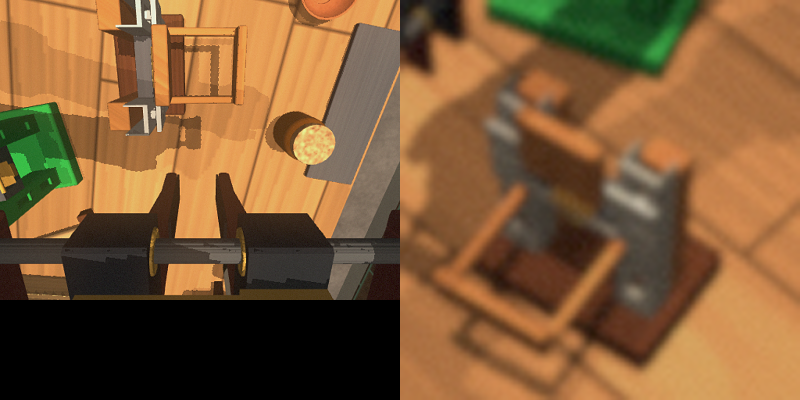

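```bash
python3 -c "
from plant import robot
print(robot.hand_in())"
```

```text
the job is handed in; nothing more can be done
None
```

The cradle hangs on the top pair of slots, released and handed in at about 17 s of the 64 s; an upward pull of about 19 N met firm resistance, so I take the latch as locked, though I could not read the latch or tab values directly.

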